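Clear the T-slots of a carver's slotted plate

TASK

Pick up the gouge lying across the slotted plate and lay it flat on the bench without dropping it. Then take the red-handled scraper out of the rack, put its blade into each T-slot and push the lodged wooden offcuts out of the open end into the blue tray, moving them with the scraper and not with the gripper. Hang the scraper back in its place in the rack, and leave the two chisels and the honing stone undisturbed.

Things in the scene. Friction and masses are not known exactly. Their poses are not given: they have to be found in the camera images.
- plate: fixed dark grey plate on packers, 340 x 150 mm, top at 75 mm; origin on the bench under its middle, x along the slots to the open end (+170 mm), y across. Two T-slots run along it at y = +35 and -35 mm: throat 22 mm wide, 22 deep; below it an undercut 37 wide, 16 high, floor 37 mm above the bench. The -x end is shut by a cover
- clamp: fixed carving clamp bolted over both slots at the shut end: brown base 100 x 104 x 45 mm, black post of 18 mm radius, ball 153 mm up; head with a carving leans away from the open end, up to 215 mm high and 85 mm behind the post's axis; star knob 65 mm out to +y at 115 mm. Origin: centre of the base's underside, on the plate's top; axes as the plate's within 0.15 rad
- tray: fixed blue tray on the bench just past the plate's open end, outside 142 (x, away from the plate) x 152 x 30 mm high, walls and floor 4 mm; origin under its middle, axes as the plate's
- tray_in (a point): centre of the tray's inner floor, 4 mm above the bench, axes as the plate's
- offcut_long: loose rough pale yellow wooden offcut, 70 (x) x 33 x 14 mm, 35 to 75 g, lying lengthwise on the floor of one T-slot, held down by the lips so that it can only leave by the open end; slides with friction alone; origin: centre of its underside
- offcut_short: loose rough red-brown wooden offcut, 60 (x) x 33 x 14 mm, 35 to 75 g, in the other T-slot in the same way; origin: centre of its underside
- gouge: loose carving gouge lying across the plate's top over both slots: wooden handle with a red end, 115 (x) x 26 x 24 mm, steel blade 14 x 5 mm reaching 80 mm beyond the handle to +x; 195 mm long, 160 g; origin: centre of the handle's underside; x along the tool towards the cutting edge, z up
- gouge_grip (a point): point on the gouge's axis, 12 mm from its origin towards the blade and 12 mm above its underside, near the centre of mass: a good place to grip
- rack: fixed wooden tool rack 205 (x) x 80 (base) x 95 mm; origin on the bench under its middle. Three places along x at -65, 0 and +65 mm, each an opening 30 (x) x 12 mm (y) in the 56 mm wide top, through which a blade hangs while the handle's foot rests on the top at 95 mm
- scraper: loose slot scraper with a red flat-sided handle, hanging blade down in one of the three places of the rack: square steel blade 16 (x) x 5 (y) x 85 mm, above it the handle 28 (x) x 26 (y) x 80 mm; 165 mm tall, about 170 g; origin: centre of the blade's lower end (10 mm above the bench while hung), z up along the tool, x along the rack
- scraper_grip (a point): point on the axis of the scraper's handle, 130 mm above the blade's lower end (45 mm above the handle's foot)
- chisel_a: bystander: chisel with light wooden handle and green cap in another place of the rack, handle 28 x 26 x 84 mm, 169 mm tall; origin: centre of the blade's lower end
- chisel_b: bystander: chisel with brown wooden handle and blue cap in another place of the rack, same size; origin: centre of the blade's lower end
- stone: bystander: reddish-brown honing stone in a dark wooden holder lying on the bench, 160 (x) x 54 x 27 mm; origin: centre of its underside
There are look-alikes about, which are no part of the job. What is shaped like the gouge but pink or purple is not meant.

How it is judged:
By the outcome, as a careful person would: the job done as asked, in the order asked, and still so for the second after the job is handed in, with the robot touching nothing.
It also fails if it takes over 72 s, if anything falls off the work surface, if the arm or the gripper's body presses on something with over 40 N, if the wrist force passes 120 N, or if a joint passes its speed limit or range.

ROBOT

A 6-joint arm with a two-finger parallel gripper is mounted at the origin on the work surface. World frame = base frame: x ahead of the robot, y to its left, z up, the work surface at z = 0. Lengths are in mm, angles in degrees, forces in N, time in s.
With the tool pointing down it reaches from about 325 to 925 mm from the base axis. Payload 3.1 kg.
Tool frame: the origin (TCP) lies at the very end of the fingers, on their centre line; the grasp point (between the pads) lies 19 mm behind it; z points along the fingers, y is the line along which they close (so a half turn about z gives the same grasp; the last joint's range is limited). The gripper opens to 85 mm and grips with 20 to 120 N. Pads are 22 mm wide; open, the fingers measure 114 mm over their backs; the gripper's body (76 mm by 85 mm) begins 54 mm behind the grasp point. The pads swing forward as they close: fully open they stand 13 mm farther back than shut.
Start: joints at [61.524, 12.427, 92.441, -0, 75.132, -6.429], TCP at [234.591, 579.315, 231.3] pointing down, gripper open.
Joint ranges: [-157.48, 157.48], [-44.54, 120.13], [17.64, 146.25], [-64.5, 244.5], [7.68, 150.69], [-147.95, 147.95]. Speed limits (degrees/s): [159.86, 159.86, 180, 180, 180, 180].

INTERFACE

Orientations are given as [roll, pitch, yaw] about the fixed x, y, z axes, in that order (R = Rz(yaw) Ry(pitch) Rx(roll)).
In Python, from bench import bot gives the robot as it stands.
- The arm moves only by the tool jog_arm, never from a script. Its argument "rows" is text: rows parted by semicolons, each of 7 numbers parted by spaces: the shift along the tool's x, y, z scaled (see below), then the turn, a rotation vector about the tool's x, y, z scaled (see below), then the opening, from -1 (shut) to 1 (fully open). In form: dx dy dz wx wy wz claw; .... A call has exactly 5 rows; each row shifts and turns the commanded pose from where the row before left it, along the tool's axes as they then stand; what a row does not reach is not made up. The controller multiplies each number of a shift by 0.15 m and each number of a turn by pi rad. A row lasts 1/10 s, in which the tool goes at most 50 mm and 8.59 degrees, less where a joint would pass 70% of its speed; a pose out of reach is approached as far as the arm can. A call with a number of a shift or a turn outside -1 to 1 is refused whole. A call with a gripper value outside its range is refused whole. The fingers move at their own pace and stop on an object; "squeeze" is the grip in N (left out, the last holds). Time passes only in rows, so rows that do not move let the fingers close, or fill a call up. It gives the time, the measured TCP pose, the force, the opening and the grip force at its end, in the units of the state.
- bot.observe(): the state, without advancing time (a new reading comes with each control period).
- bot.get_image(name): name is "scene" or "top" or "wrist"; returns a dict with "frame" (420x560x3 uint8, blue, green, red), "mtx" (3x3 intrinsics, pixels), "k1" (the pictures are not rectified: a ray, as slopes to the right and down, at radius r is drawn at 1 + k1 r^2 times it, then the intrinsics apply), "world_from_camera" (4x4, takes a point from camera to world coordinates). Camera axes: x right, y down, z forward; pixel columns grow to the right and rows downward; lengths in mm; the calibration is good to about 2 mm. A picture is of the moment at which its call begins. There is no depth.
- bot.sign_off(): hands the job in; it is judged then, once.
The state is a dict: "time": time; "qpos": joint angles; "joint_vel": joint speeds; "joint_torque": joint torques, N m; "tcp_pos": TCP position; "tool_rot": TCP orientation; "ft_force": force on the tool from outside, world axes, zero at the start; "ft_torque": the same for the moment, N m; "opening": opening from 0.0 (shut) to 1.0 (fully open); "gripper_force": force on a finger pad.
Only numpy, scipy, OpenCV 4.12 (cv2) and the standard library are available. Lean on these libraries where they do the work, as an engineer would, in place of code of your own. Each camera call takes 0.05 s, during which the arm holds its last target. There are 200 camera calls.

## Working session

There is one attempt and no reset: what is moved stays moved. The work goes in short steps, Python scripts to look and compute and a tool call to move; the robot and the scene stay as the last step left them, time stands still between calls to the robot, and variables do not carry over. Pictures are saved under pics/ and viewed, at most 10 in all, crops included, and the job is handed in when it is done.

Besides the shell and the picture viewer there is one more tool, called as name(argument=value, ...), one argument or row to a line, values as JSON. jog_arm: Moves the arm, as the interface text tells. Its arguments: {"type":"object","properties":{"rows":{"type":"string"},"squeeze":{"type":"number"}},"required":["rows"]}

```bash
ls; mkdir -p pics; cat > h.py <<'E'
import numpy as np, cv2, sys
from bench import bot
from scipy.spatial.transform import Rotation as R
def ray(im,uv):
    K=np.array(im["mtx"],float);k=im["k1"];T=np.array(im["world_from_camera"],float)
    p=cv2.undistortPoints(np.array(uv,float).reshape(-1,1,2),K,np.array([k,0,0,0,0.]))[:,0]
    d=np.c_[p,np.ones(len(p))]@T[:3,:3].T
    return T[:3,3],d
def plane(im,uv,z):
    o,d=ray(im,uv); return o+d*((z-o[2])/d[:,2])[:,None]
def tri(ims,uvs):
    A=np.zeros((3,3));b=np.zeros(3);L=[]
    for im,uv in zip(ims,uvs):
        o,d=ray(im,[uv]);d=d[0]/np.linalg.norm(d[0]);P=np.eye(3)-np.outer(d,d);A+=P;b+=P@o;L.append((o,P))
    x=np.linalg.solve(A,b);return x,[np.linalg.norm(P@(x-o)) for o,P in L]
def proj(im,pts):
    T=np.linalg.inv(np.array(im["world_from_camera"],float));
    return cv2.projectPoints(np.array(pts,float).reshape(-1,3),cv2.Rodrigues(T[:3,:3])[0],T[:3,3],np.array(im["mtx"],float),np.array([im["k1"],0,0,0,0.]))[0][:,0]
E
python3 - <<'E'
from h import *
import pickle
d={n:bot.get_image(n) for n in("scene","top","wrist")}
pickle.dump(d,open("im0.pkl","wb"))
for n in d: cv2.imwrite(f"pics/{n}0.png",d[n]["frame"]); print(n,np.round(d[n]["world_from_camera"],2).tolist(),np.round(d[n]["mtx"],0).tolist(),d[n]["k1"])
cv2.imwrite("pics/st.png",cv2.resize(np.hstack([d["scene"]["frame"],d["top"]["frame"]]),(800,300)))
print(bot.observe())
E
```

```text
pics
scene [[-0.43, 0.75, -0.51, 1163.59], [0.9, 0.34, -0.26, 281.87], [-0.02, -0.57, -0.82, 1083.45], [0.0, 0.0, 0.0, 1.0]] [[505.0, 0.0, 281.0], [0.0, 505.0, 199.0], [0.0, 0.0, 1.0]] 0.02364727105457627
top [[0.02, -1.0, 0.07, 471.86], [-1.0, -0.02, -0.0, -0.63], [0.0, -0.07, -1.0, 1422.55], [0.0, 0.0, 0.0, 1.0]] [[544.0, 0.0, 279.0], [0.0, 544.0, 209.0], [0.0, 0.0, 1.0]] -0.023895512707583215
wrist [[0.37, 0.89, 0.25, 170.6], [0.93, -0.36, -0.1, 605.43], [-0.0, 0.27, -0.96, 371.78], [0.0, 0.0, 0.0, 1.0]] [[330.0, 0.0, 279.0], [0.0, 330.0, 212.0], [0.0, 0.0, 1.0]] 0.011312965921481358
{'time': 0.15, 'qpos': array([ 6.15220491e+01,  1.24680797e+01,  9.25102581e+01,  2.50420793e-04,
        7.51339686e+01, -6.42740344e+00]), 'joint_vel': array([-0.09649816, -0.13761465, -0.21072153, -0.03028194, -0.13772087,
        0.04012778]), 'joint_torque': array([-7.15730221e-04, -3.97445190e+01, -3.04414701e+01, -2.64842329e-04,
        5.80085456e-03,  2.31177552e-05]), 'tcp_pos': array([234.29306169, 578.71888392, 230.22830352]), 'tool_rot': array([-1.79888427e+02, -1.28124388e-02,  1.57949376e+02]), 'ft_force': array([ 0.60171984, -0.39499404, -0.03215292]), 'ft_torque': array([-0.03420189, -0.02060091, -0.00308612]), 'gripper_force': 0.0, 'opening': 0.9991387865941804}
```

View pics/scene0.png

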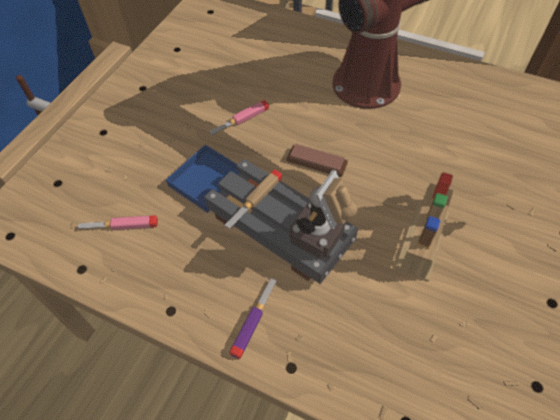

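View pics/top0.png

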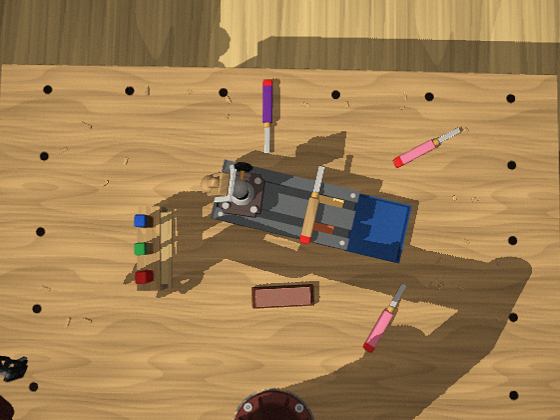

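Scene/top show the following:
- Plate with the clamp at its shut end, top (238,190). The blue tray is at top (382,228), and the open end points right, towards world -y.
- Wooden gouge with a red end across the plate: top (305,239) to (321,167), scene (277,175) to (230,222).
- Look-alikes: pink at top (420,152) and (380,325), purple at (267,110). None of them lies on the plate or has a wooden handle, so the gouge on the plate is the one meant.
- Rack at top (165,250), with caps blue (141,221), green (141,249) and red (144,277). Red is the scraper.

```bash
cat >> h.py <<'E'
def hsv(im): return cv2.cvtColor(im["frame"],cv2.COLOR_BGR2HSV)
def blobs(m,amin=15):
    n,l,s,c=cv2.connectedComponentsWithStats(m.astype(np.uint8)); 
    return [(l==i,s[i],c[i]) for i in range(1,n) if s[i,4]>=amin]
def masks(im):
    h=hsv(im);H,S,V=[h[...,i].astype(int) for i in range(3)]
    return dict(red=((H<5)|(H>175))&(S>190)&(V>90),blue=(H>105)&(H<125)&(S>140)&(V>50),green=(H>50)&(H<85)&(S>110)&(V>50),
      steel=(S<30)&(V>120))
E
python3 - <<'E'
from h import *
import pickle
d=pickle.load(open("im0.pkl","rb"))
for n in("scene","top"):
    for k,m in masks(d[n]).items():
        for _,s,c in blobs(m): print(n,k,s.tolist(),np.round(c,1), np.round(plane(d[n],[c],75)[0]))
    m=masks(d[n])["blue"]; b=max(blobs(m),key=lambda t:t[1][4])[0]
    c=cv2.findContours(b.astype(np.uint8),0,1)[0][0]; print(n,cv2.approxPolyDP(c,4,True)[:,0].tolist())
t=d["top"]["frame"]
cv2.imwrite("pics/crop.png",np.hstack([cv2.resize(t[140:275,205:340],(540,540),interpolation=cv2.INTER_CUBIC),cv2.resize(t[195:330,105:170],(260,540),interpolation=cv2.INTER_CUBIC)]))
E
```

```text
scene blue [0, 0, 74, 150, 4395] [26.9 60.5] [ 404. -940.   75.]
scene blue [69, 15, 8, 8, 18] [72.4 18.3] [ 182. -946.   75.]
scene blue [60, 54, 8, 7, 17] [63.1 57.1] [ 346. -851.   75.]
scene blue [75, 69, 6, 7, 18] [76.8 71.8] [ 381. -772.   75.]
scene blue [427, 217, 12, 12, 96] [432.6 222.5] [455. 320.  75.]
scene green [435, 195, 11, 10, 77] [440.4 199. ] [382. 319.  75.]
scene steel [316, 9, 25, 11, 134] [328.2  13.5] [-179. -202.   75.]
scene steel [398, 30, 86, 28, 481] [440.3  43.7] [-178.  165.   75.]
scene steel [29, 97, 21, 12, 118] [ 39.7 102.4] [ 527. -787.   75.]
scene steel [377, 99, 7, 5, 25] [380.2 100.9] [127.  79.  75.]
scene steel [225, 122, 6, 4, 17] [227.6 123.7] [ 378. -268.   75.]
scene steel [242, 163, 5, 4, 17] [244.1 164.4] [ 484. -162.   75.]
scene steel [316, 170, 23, 31, 210] [326.2 184.1] [455.  52.  75.]
scene steel [210, 193, 6, 5, 19] [212.5 195.3] [ 602. -187.   75.]
scene steel [225, 207, 22, 21, 164] [235.9 217.1] [ 634. -105.   75.]
scene steel [315, 220, 15, 15, 129] [322.7 228.3] [577.  94.  75.]
scene steel [78, 223, 26, 5, 107] [ 90.8 225.
[... 1378 characters left out ...]
  75.]
top steel [438, 128, 22, 14, 104] [448.2 135. ] [ 761. -427.   75.]
top steel [214, 164, 35, 45, 385] [230.7 191.4] [607. 116.  75.]
top steel [313, 166, 12, 26, 145] [318.2 179.4] [ 641. -101.   75.]
top steel [255, 178, 5, 6, 15] [257.2 180.5] [636.  51.  75.]
top steel [350, 193, 6, 5, 25] [352.4 195. ] [ 604. -187.   75.]
top steel [250, 206, 7, 7, 35] [253.4 209.2] [564.  59.  75.]
top steel [218, 211, 6, 5, 22] [220.1 213.4] [552. 141.  75.]
top steel [339, 240, 6, 6, 25] [341.7 242.4] [ 486. -162.   75.]
top steel [390, 299, 7, 8, 33] [393.2 302.8] [ 340. -290.   75.]
top steel [244, 403, 8, 8, 52] [247.5 406.5] [83. 62. 75.]
top [[360, 194], [345, 250], [398, 262], [411, 206]]
```

View pics/crop.png

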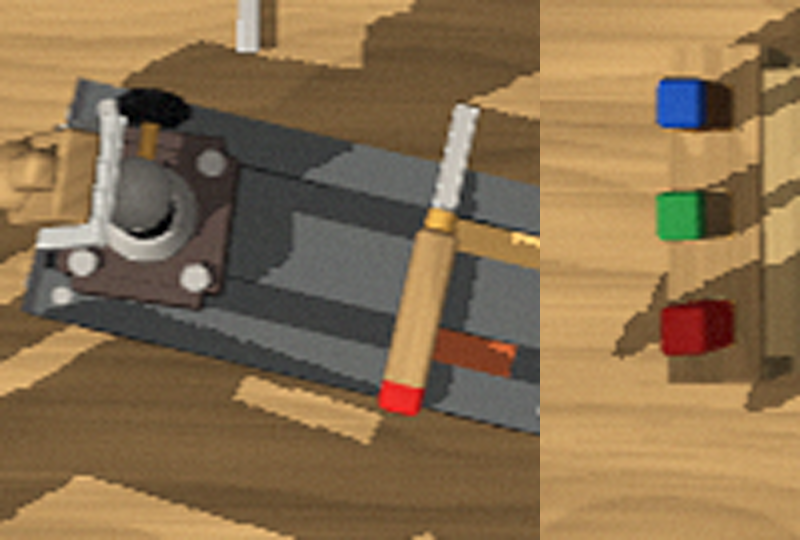

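The crop confirms it. The wooden-handled gouge with the red end at crop (403,397) lies across the plate. The yellow and red-brown offcuts show in the slots beside it at (500,240) and (475,353). The red scraper cap is at (695,328).

Now I'll raise the arm over the rack for wrist views.

jog_arm(
  rows="0 0 -0.233 0 0 -0.028 1; 0 0 -0.233 0 0 -0.028 1; -0.236 -0.162 0 0 0 0 1; -0.236 -0.162 0 0 0 0 1; -0.236 -0.162 0 0 0 0 1",
)

```text
time: 0.65
tcp_pos: [323.8, 485.1, 301.3]
tool_rot: [180.0, 0.0, 168.1]
ft_force: [1.3, -0.6, -0.4]
opening: 1.002
gripper_force: 0.0
```

jog_arm(
  rows="-0.236 -0.162 0 0 0 0 1; -0.236 -0.162 0 0 0 0 1; -0.236 -0.162 0 0 0 0 1; 0 0 0 0 0 0 1; 0 0 0 0 0 0 1",
)

```text
time: 1.15
tcp_pos: [412.5, 391.9, 300.8]
tool_rot: [-180.0, -0.1, 167.9]
ft_force: [1.0, 0.5, 0.1]
opening: 0.998
gripper_force: 0.0
```

```bash
python3 - <<'E'
from h import *
import pickle
d=bot.get_image("wrist"); pickle.dump(d,open("w1.pkl","wb")); cv2.imwrite("pics/w1.png",d["frame"])
s=bot.observe(); print(s["time"],s["tcp_pos"],s["tool_rot"],s["ft_force"])
E
```

```text
1.2 [411.86901485 392.59837295 300.81358921] [-1.79990612e+02 -6.06203981e-02  1.67991771e+02] [-1.47910801  0.59433714 -0.43756789]
```

jog_arm(
  rows="-0.15 -0.28 0 0 0 0 1; -0.15 -0.28 0 0 0 0 1; 0 0 0 0 0 0 1; 0 0 0 0 0 0 1; 0 0 0 0 0 0 1",
)

```text
time: 1.7
tcp_pos: [438.0, 302.6, 301.3]
tool_rot: [180.0, -0.0, 168.1]
ft_force: [0.7, -0.1, 0.7]
opening: 1.0
gripper_force: 0.0
```

```bash
python3 - <<'E'
from h import *
import pickle
d=bot.get_image("wrist"); pickle.dump(d,open("w2.pkl","wb")); cv2.imwrite("pics/w2.png",d["frame"])
a=pickle.load(open("w1.pkl","rb"))
cv2.imwrite("pics/w12.png",cv2.resize(np.hstack([a["frame"],d["frame"]]),(800,300),interpolation=cv2.INTER_AREA))
s=bot.observe(); print(s["time"],s["tcp_pos"],s["tool_rot"],s["ft_force"])
for n,im in(("1",a),("2",d)):
  for k,m in masks(im).items():
    for _,st,c in blobs(m,60): print(n,k,st.tolist(),np.round(c,1),np.round(plane(im,[c],75)[0]))
E
```

```text
1.75 [438.00309901 302.70283493 301.19946267] [ 1.79969479e+02 -2.26510477e-02  1.68166281e+02] [ 0.68194864  0.41007117 -0.73856667]
1 red [163, 174, 51, 48, 1599] [188.2 198. ] [409. 287.  75.]
1 blue [209, 316, 33, 34, 842] [225.4 332.9] [592. 284.  75.]
1 green [187, 255, 37, 36, 937] [205.1 272.5] [504. 281.  75.]
2 red [259, 131, 36, 41, 1055] [277. 151.] [404. 308.  75.]
2 blue [297, 274, 32, 35, 854] [312.2 291.3] [582. 316.  75.]
2 green [280, 208, 34, 37, 936] [296.8 226.1] [494. 313.  75.]
2 steel [125, 310, 15, 10, 73] [133.7 314.1] [567.  89.  75.]
```

View pics/w12.png

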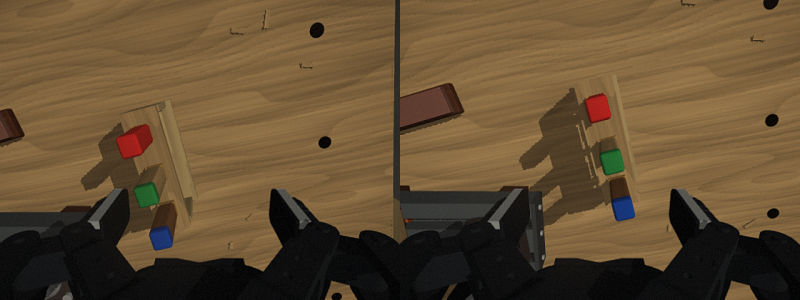

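The wrist views show the red cap nearest the robot (view 2, full resolution, at (277,151)), green at (297,226) and blue at (312,291). The rack slants slightly.

Next I'll view the plate from two places.

jog_arm(
  rows="0 0 -0.2 0 0 0 1; -0.1 -0.31 0 0 0 0 1; -0.1 -0.31 0 0 0 0 1; -0.1 -0.31 0 0 0 0 1; -0.1 -0.31 0 0 0 0 1",
)

```text
time: 2.25
tcp_pos: [458.8, 106.8, 331.4]
tool_rot: [180.0, 0.0, 168.2]
ft_force: [0.3, 0.6, 0.8]
opening: 1.0
gripper_force: 0.0
```

jog_arm(
  rows="-0.1 -0.31 0 0 0 0 1; -0.1 -0.31 0 0 0 0 1; -0.1 -0.31 0 0 0 0 1; 0 0 0 0 0 0 1; 0 0 0 0 0 0 1",
)

```text
time: 2.75
tcp_pos: [474.2, -38.8, 331.1]
tool_rot: [179.9, -0.0, 168.0]
ft_force: [0.1, 0.6, 0.1]
opening: 1.002
gripper_force: 0.0
```

```bash
python3 - <<'E'
from h import *
import pickle
d=bot.get_image("wrist"); pickle.dump(d,open("w3.pkl","wb")); cv2.imwrite("pics/w3.png",d["frame"])
s=bot.observe(); print(s["time"],s["tcp_pos"],s["tool_rot"])
a=pickle.load(open("w1.pkl","rb"));b=pickle.load(open("w2.pkl","rb"))
# cap top faces: bright part of each colour
for k in("red","green","blue"):
    cs=[]
    for im in(a,b):
        m,st,c=max(blobs(masks(im)[k],60),key=lambda t:t[1][4])
        v=hsv(im)[...,2]; vv=v[m]; th=cv2.threshold(vv.reshape(-1,1),0,255,cv2.THRESH_OTSU)[0]
        t=m&(v>th) if np.percentile(vv,95)-np.percentile(vv,5)>40 else m
        t=cv2.morphologyEx(t.astype(np.uint8),cv2.MORPH_OPEN,np.ones((3,3)))
        c=max(cv2.findContours(t,0,1)[0],key=cv2.contourArea); r=cv2.minAreaRect(c); cs.append(r[0]); print(k,th,np.percentile(vv,[5,50,95]),r,cv2.contourArea(c))
    print(k,tri([a,b],cs))
E
```

```text
2.8 [474.16432049 -37.92807866 331.08658867] [ 1.79942219e+02 -3.36814413e-02  1.68083017e+02]
red 136.0 [ 96. 138. 166.] ((181.09999084472656, 203.8000030517578), (31.306547164916992, 28.144268035888672), 71.56504821777344) 754.5
red 141.0 [102. 167. 180.] ((277.76470947265625, 151.05882263183594), (31.044557571411133, 28.134132385253906), 75.96376037597656) 812.5
red (array([395.90160777, 311.50871985, 172.00162364]), [np.float64(0.2294990392607552), np.float64(0.2294990392609001)])
green 83.0 [ 60.8  95.  106. ] ((205.0000457763672, 274.0000305175781), (26.678918838500977, 28.134132385253906), 75.96376037597656) 650.0
green 86.0 [ 61. 104. 113.] ((297.7353210449219, 226.9412078857422), (28.861740112304688, 27.163990020751953), 75.96376037597656) 711.0
green (array([461.53612581, 315.07549454, 175.70469899]), [np.float64(0.11828555343609498), np.float64(0.11828555343622717)])
blue 95.0 [ 67. 110. 121.] ((225.61767578125, 335.4706115722656), (24.496097564697266, 26.19384765625), 75.96376037597656) 562.5
blue 100.0 [ 67. 121. 132.] ((313.6011047363281, 293.4382019042969), (26.15865707397461, 25.559030532836914), 77.00537872314453) 602.5
blue (array([526.65185776, 317.09135835, 175.7636432 ]), [np.float64(0.08887004271548031), np.float64(0.08887004271568448)])
```

View pics/w3.png

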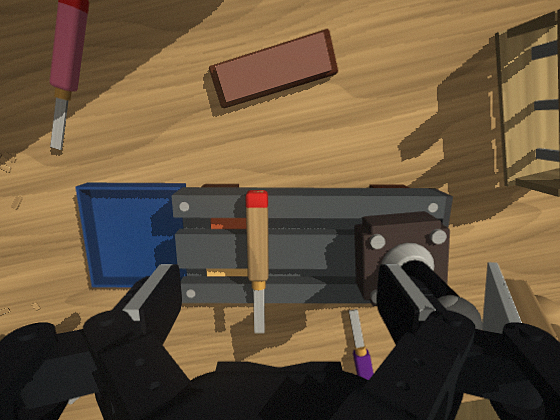

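The plate lies across w3. The gouge runs from (257,192) to (259,332). The red-brown offcut is at (228,224), the yellow at (225,272) and the stone at (275,68). The rack openings show at top right.

```bash
python3 - <<'E'
from h import *
import pickle
L=lambda n:pickle.load(open(n,"rb"))
w1,w2,w3=L("w1.pkl"),L("w2.pkl"),L("w3.pkl");d=L("im0.pkl");top=d["top"];sc=d["scene"]
def pick(im,k,near):
    return min(blobs(masks(im)[k],10),key=lambda t:np.hypot(*(t[2]-near)))
r3=pick(w3,"red",(257,199));rt=pick(top,"red",(305,239));print(r3[1],r3[2],rt[2])
print("red",tri([w3,top],[r3[2],rt[2]]))
s3=pick(w3,"steel",(259,310));st=pick(top,"steel",(318,179));ss=pick(sc,"steel",(236,217));print(s3[1],s3[2])
print("blade",tri([w3,top],[s3[2],st[2]]),tri([sc,top],[ss[2],st[2]]))
print("butt",plane(w3,[(257.5,192),(258,283),(259,332)],99),plane(top,[(304,243.5)],99))
# screws
for a,b,c in(((184,206),(341.7,242.4),None),((191,293),(352.4,195),None),((432,207),(220.1,213.4),None)):
    p=pick(w3,"steel",a);q=pick(top,"steel",b);print("screw",p[2],tri([w3,top],[p[2],q[2]]),plane(w3,[p[2]],77)[0],plane(top,[q[2]],77)[0])
print("caps@",plane(w2,[(277.8,151.1)],175),plane(w1,[(181.1,203.8)],175),plane(w2,[(297.7,226.9),(313.6,293.4)],179))
# stone, rack
h=hsv(w3)
print("stone",plane(w3,[(211,68),(328,31),(337,72),(221,108)],27)[:,:2].round())
print("rack base/ top pts",plane(w3,[(497,36),(505,180),(560,190)],95)[:,:2].round())
E
```

```text
[246 190  22  18 341] [256.41055718 198.81818182] [304.74647887 239.23943662]
red (array([491.72215776, -69.08014099,  90.782871  ]), [np.float64(0.2755979607130745), np.float64(0.275597960713041)])
[254 290  10  43 407] [258.54791155 311.14250614]
blade (array([ 639.23945739, -100.01172728,   92.52097082]), [np.float64(0.028675837273931488), np.float64(0.028675837273960756)]) (array([ 640.01183811, -100.5924273 ,   86.81692765]), [np.float64(0.1396865558439121), np.float64(0.13968655584389073)])
butt [[ 482.33240878  -64.78376735   99.        ]
 [ 596.12932807  -90.40142431   99.        ]
 [ 665.63833493 -105.04692816   99.        ]] [[481.15016109 -67.27012613  99.        ]]
screw [183.89855072 206.17391304] (array([ 485.94381972, -161.9023114 ,   73.15863583]), [np.float64(0.16878338240761087), np.float64(0.16878338240758584)]) [ 485.31094894 -160.46600788   77.        ] [ 485.77480792 -161.55201224   77.        ]
screw [190.34482759 293.25862069] (array([ 604.00748711, -187.04712939,   75.16286689]), [np.float64(0.04625617060001585), np.float64(0.046256170599958554)]) [ 603.12192359 -186.25471296   77.        ] [ 603.8015573  -186.83139851   77.        ]
screw [432.61111111 207.05555556] (array([551.49653393, 141.09297496,  75.60661598]), [np.float64(0.5655323116695591), np.float64(0.565532311669704)]) [550.59225772 140.91398404  77.        ] [551.81777732 140.55069614  77.        ]
caps@ [[395.4413278  311.53164842 175.        ]] [[395.56280796 312.62255215 175.        ]] [[460.25492951 315.05042911 179.        ]
 [524.62641181 317.07858935 179.        ]]
stone [[331. -94.]
 [320.  56.]
 [368.  59.]
 [379. -94.]]
rack base/ top pts [[375. 213.]
 [529. 217.]
 [554. 279.]]
```

jog_arm(
  rows="-0.277 -0.086 0.05 0 0 0 1; -0.276 -0.085 0.05 0 0 0 1; 0 0 0.3 0 0 0 1; 0 0 0.3 0 0 0 1; 0 0 0.3 0 0 0 1",
  squeeze=50,
)

```text
time: 3.3
tcp_pos: [550.6, -78.6, 179.9]
tool_rot: [180.0, 0.1, 168.3]
ft_force: [0.9, -1.1, -0.1]
opening: 0.998
gripper_force: 0.0
```

jog_arm(
  rows="0 0 0.25 0 0 0 1; 0 0 0.2 0 0 0 1; 0 0 0.12 0 0 0 1; 0 0 0.05 0 0 0 1; 0 0 0 0 0 0 1",
)

```text
time: 3.8
tcp_pos: [549.2, -79.1, 87.1]
tool_rot: [180.0, -0.1, 168.2]
ft_force: [0.6, 0.9, 1.2]
opening: 1.002
gripper_force: 0.0
```

jog_arm(
  rows="0 0 0.03 0 0 0 1; 0 0 0 0 0 0 1; 0 0 0 0 0 0 1; 0 0 0 0 0 0 -0.2; 0 0 0 0 0 0 -0.5",
)

```text
time: 4.3
tcp_pos: [550.2, -81.6, 84.3]
tool_rot: [-180.0, 0.1, 168.0]
ft_force: [-0.5, -0.2, -0.4]
opening: 0.693
gripper_force: 0.0
```

jog_arm(
  rows="0 0 0 0 0 0 -1; 0 0 0 0 0 0 -1; 0 0 0 0 0 0 -1; 0 0 0 0 0 0 -1; 0 0 0 0 0 0 -1",
)

```text
time: 4.8
tcp_pos: [550.1, -81.6, 84.0]
tool_rot: [-180.0, 0.0, 168.0]
ft_force: [-0.8, -0.4, 2.1]
opening: 0.294
gripper_force: 50.5
```

jog_arm(
  rows="0 0 0 0 0 0 0; 0 0 0 0 0 0 0; 0 0 0.04 0 0 0 0; 0 0 0 0 0 0 0; 0 0 0 0 0 0 -1",
)

```text
time: 5.3
tcp_pos: [549.3, -81.2, 77.1]
tool_rot: [180.0, -0.1, 168.0]
ft_force: [-0.7, -1.1, -0.2]
opening: 0.339
gripper_force: 0.0
```

jog_arm(
  rows="0 0 0 0 0 0 -1; 0 0 0 0 0 0 -1; 0 0 0 0 0 0 -1; 0 0 0 0 0 0 -1; 0 0 -0.05 0 0 0 -1",
  squeeze=60,
)

```text
time: 5.8
tcp_pos: [548.4, -80.9, 84.0]
tool_rot: [180.0, -0.2, 168.0]
ft_force: [-0.8, 0.4, -1.0]
opening: 0.291
gripper_force: 61.1
```

jog_arm(
  rows="0 0 -0.2 0 0 0 -1; 0 0 -0.267 0 0 0 -1; 0.29 -0.062 0 0 0 0 -1; 0.29 -0.062 0 0 0 0 -1; 0.29 -0.062 0 0 0 0 -1",
)

```text
time: 6.3
tcp_pos: [415.3, -81.6, 156.1]
tool_rot: [-180.0, 0.1, 168.1]
ft_force: [-0.7, -0.1, -0.5]
opening: 0.286
gripper_force: 61.0
```

jog_arm(
  rows="0.29 -0.061 0 0 0 0 -1; 0.057 0.267 0 0 0 0 -1; 0.057 0.267 0 0 0 0 -1; 0.057 0.267 0 0 0 0 -1; 0.057 0.267 0 0 0 0 -1",
)

```text
time: 6.8
tcp_pos: [371.7, 83.5, 156.2]
tool_rot: [180.0, 0.1, 168.0]
ft_force: [1.3, -0.8, -1.4]
opening: 0.287
gripper_force: 61.0
```

jog_arm(
  rows="0.057 0.267 0 0 0 0 -1; 0.057 0.267 0 0 0 0 -1; 0 0 0.3 0 0 0 -1; 0 0 0.3 0 0 0 -1; 0 0 0.1 0 0 0 -1",
)

```text
time: 7.3
tcp_pos: [367.6, 163.9, 46.8]
tool_rot: [-179.8, -0.4, 168.1]
ft_force: [-1.0, -0.5, -1.6]
opening: 0.29
gripper_force: 60.9
```

jog_arm(
  rows="0 0 0.1 0 0 0 -1; 0 0 0.07 0 0 0 -1; 0 0 0.05 0 0 0 -1; 0 0 0 0 0 0 -1; 0 0 0 0 0 0 -1",
)

```text
time: 7.8
tcp_pos: [372.2, 164.3, 17.8]
tool_rot: [180.0, 0.1, 168.0]
ft_force: [0.5, 0.1, -1.8]
opening: 0.291
gripper_force: 60.9
```

jog_arm(
  rows="0 0 0.06 0 0 0 -1; 0 0 0.028 0 0 0 -1; 0 0 0.01 0 0 0 -1; 0 0 0 0 0 0 -1; 0 0 0 0 0 0 -1",
)

```text
time: 8.3
tcp_pos: [371.6, 164.2, 2.5]
tool_rot: [180.0, 0.0, 168.0]
ft_force: [0.1, 0.3, -1.2]
opening: 0.289
gripper_force: 61.0
```

jog_arm(
  rows="0 0 0.007 0 0 0 -1; 0 0 0 0 0 0 -1; 0 0 0 0 0 0 -0.2; 0 0 0 0 0 0 0.2; 0 0 0 0 0 0 0.2",
)

```text
time: 8.8
tcp_pos: [371.8, 164.2, 1.6]
tool_rot: [180.0, 0.0, 168.0]
ft_force: [-0.6, 0.2, -0.2]
opening: 0.597
gripper_force: 0.0
```

jog_arm(
  rows="0 0 -0.1 0 0 0 0.6; 0 0 -0.3 0 0 0 1; 0 0 -0.3 0 0 0 1; 0 0 -0.3 0 0 0 1; 0 0 -0.3 0 0 0 1",
)

```text
time: 9.3
tcp_pos: [371.1, 164.1, 198.1]
tool_rot: [180.0, 0.0, 168.0]
ft_force: [1.3, 0.0, 0.1]
opening: 1.0
gripper_force: 0.0
```

jog_arm(
  rows="0 0 -0.3 0 0 0 1; 0 0 -0.3 0 0 0 1; 0 0 -0.1 0 0 0 1; 0 0 0 0 0 0 1; 0 0 0 0 0 0 1",
)

```text
time: 9.8
tcp_pos: [370.8, 164.0, 299.9]
tool_rot: [-179.9, -0.1, 168.0]
ft_force: [0.1, -0.1, -0.1]
opening: 1.002
gripper_force: 0.0
```

```bash
python3 - <<'E'
from h import *
import pickle
s=bot.observe();print(s["time"],s["tcp_pos"],s["tool_rot"])
for n in("wrist","top","scene"):
    d=bot.get_image(n); pickle.dump(d,open(f"b_{n}.pkl","wb"))
t=pickle.load(open("b_top.pkl","rb"))["frame"];w=pickle.load(open("b_wrist.pkl","rb"))["frame"]
cv2.imwrite("pics/b.png",np.hstack([cv2.resize(t[140:275,205:415],(800,514),interpolation=cv2.INTER_CUBIC)]))
cv2.imwrite("pics/bb.png",np.vstack([cv2.resize(t[150:270,205:415],(525,300),interpolation=cv2.INTER_CUBIC),cv2.resize(w,(400,300))[:,:].copy() if 0 else np.hstack([cv2.resize(w,(400,300)),np.zeros((300,125,3),np.uint8)])]))
E
```

```text
9.8 [370.84862466 164.02223983 299.93739281] [-1.79946798e+02 -1.12059023e-01  1.68031644e+02]
```

View pics/bb.png

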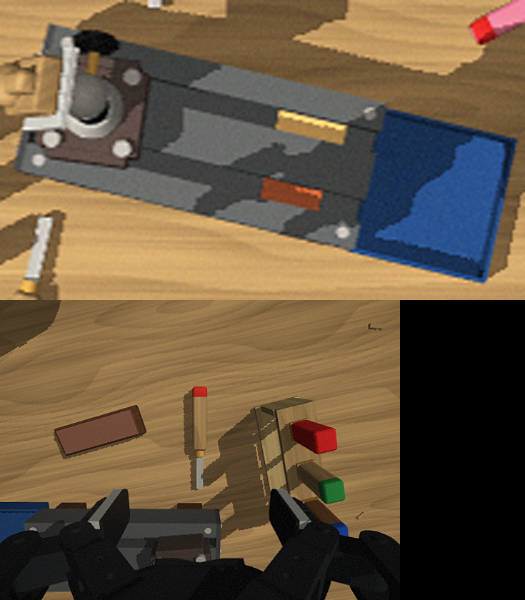

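The gouge lies flat on the bench at (200,435) in the lower picture, clear of the stone and rack. In the top crop the yellow offcut is at (312,127) and the red-brown at (292,194), both free behind.

Next I'll move over the scraper and measure it again.

jog_arm(
  rows="0.011 0.25 0 0 0 0 1; 0.011 0.25 0 0 0 0 1; 0.011 0.25 0 0 0 0 1; 0.011 0.25 0 0 0 -0.04 1; 0 0 0 0 0 -0.04 1",
)

```text
time: 10.45
tcp_pos: [395.5, 315.3, 298.7]
tool_rot: [-180.0, -0.2, -177.1]
ft_force: [0.8, -0.1, 1.3]
opening: 1.0
gripper_force: 0.0
```

jog_arm(
  rows="0 0 0 0 0 0 1; 0 0 0 0 0 0 1; 0 0 0 0 0 0 1; 0 0 0 0 0 0 1; 0 0 0 0 0 0 1",
)

```text
time: 10.95
tcp_pos: [396.2, 311.8, 301.6]
tool_rot: [180.0, 0.0, -177.7]
ft_force: [0.9, -0.7, -0.4]
opening: 1.003
gripper_force: 0.0
```

```bash
python3 - <<'E'
from h import *
import pickle
L=lambda n:pickle.load(open(n,"rb"))
s=bot.observe();print(s["time"],s["tcp_pos"],s["tool_rot"])
d=bot.get_image("wrist"); pickle.dump(d,open("w4.pkl","wb"))
for k,z in(("red",175),("green",179),("blue",179)):
    bl=blobs(masks(d)[k],60)
    if not bl: continue
    m,st,c=max(bl,key=lambda t:t[1][4]); v=hsv(d)[...,2]; vv=v[m]; th=cv2.threshold(vv.reshape(-1,1),0,255,cv2.THRESH_OTSU)[0]
    t=m&(v>th) if np.percentile(vv,95)-np.percentile(vv,5)>40 else m
    t=cv2.morphologyEx(t.astype(np.uint8),cv2.MORPH_OPEN,np.ones((3,3)))
    r=cv2.minAreaRect(max(cv2.findContours(t,0,1)[0],key=cv2.contourArea)); print(k,st,r,plane(d,[r[0]],z)[0])
    if k=="red": print(tri([L("w1.pkl"),L("w2.pkl"),d],[(181.1,203.8),(277.8,151.1),r[0]]))
# offcuts in plate frame
c0=np.array([577.8,-23]);a=np.deg2rad(-102.1);ex=np.array([np.cos(a),np.sin(a)]);ey=np.array([-ex[1],ex[0]])
for n in("b_top","b_scene"):
    im=L(n+".pkl");h=hsv(im);H,S,V=[h[...,i].astype(int) for i in range(3)]
    uu,vv=np.meshgrid(np.arange(560),np.arange(420)); P=plane(im,np.c_[uu.ravel(),vv.ravel()],51)[:,:2]-c0
    px=(P@ex).reshape(420,560);py=(P@ey).reshape(420,560)
    for y0 in(35,-35):
        m=(abs(py-y0)<14)&(px>-40)&(px<165)&(S>110)&(V>60)
        q=px[m]; print(n,y0,m.sum(),np.percentile(q,[1,50,99]).round(),np.median(H[m]), np.median(py[m]))
E
```

```text
10.95 [396.24675634 311.80281096 301.61843795] [ 1.79992178e+02  1.50701621e-02 -1.77656531e+02]
red [ 262  174   30   45 1171] ((277.5, 202.0), (28.0, 27.0), 90.0) [395.22848369 311.32551321 175.        ]
(array([395.97166017, 311.43940008, 171.83448765]), [np.float64(0.19613600106379558), np.float64(0.23818002148039777), np.float64(0.10869055456508755)])
green [264 257  28  33 863] ((278.5, 275.0), (26.0, 25.0), 90.0) [460.41158395 314.85840527 179.        ]
blue [264 320  27  30 786] ((278.0, 337.0), (24.0, 24.0), 90.0) [523.83979302 317.0093953  179.        ]
b_top 35 223 [ 68. 103. 138.] 18.0 36.079086943920586
b_top -35 206 [ 68.  99. 128.] 9.0 -34.49304777300472
b_scene 35 51 [ 67. 103. 150.] 17.0 26.816999090268325
b_scene -35 69 [ 64.  96. 125.] 8.0 -44.08661342069626
```

jog_arm(
  rows="0 0 0.28 0 0 0 1; 0 0 0.28 0 0 0 1; 0 0 0.28 0 0 0 1; 0 0 0.2 0 0 0 1; 0 0 0.144 0 0 0 1",
)

```text
time: 11.5
tcp_pos: [394.8, 311.3, 121.4]
tool_rot: [-179.9, -0.2, -177.6]
ft_force: [0.8, -0.6, 0.3]
opening: 0.998
gripper_force: 0.0
```

jog_arm(
  rows="0 0 0 0 0 0 1; 0 0 0 0 0 0 1; 0 0 0 0 0 0 0; 0 0 0 0 0 0 -0.3; 0 0 0 0 0 0 -0.5",
)

```text
time: 12.0
tcp_pos: [397.2, 312.9, 125.5]
tool_rot: [179.9, 0.2, -177.6]
ft_force: [-0.2, 0.2, 1.1]
opening: 0.515
gripper_force: 0.0
```

jog_arm(
  rows="0 0 0 0 0 0 -1; 0 0 0 0 0 0 -1; 0 0 0 0 0 0 -1; 0 0 0 0 0 0 -1; 0 0 0 0 0 0 -1",
  squeeze=70,
)

```text
time: 12.5
tcp_pos: [396.6, 312.3, 124.7]
tool_rot: [-180.0, 0.0, -177.6]
ft_force: [-0.2, -2.1, 4.9]
opening: 0.297
gripper_force: 72.7
```

jog_arm(
  rows="0 0 -0.1 0 0 0 -1; 0 0 -0.25 0 0 0 -1; 0 0 -0.25 0 0 0 -1; 0 0 -0.28 0 0 0 -1; 0 0 0 0 0 0 -1",
)

```text
time: 13.0
tcp_pos: [399.6, 314.7, 262.5]
tool_rot: [179.6, 0.6, -177.6]
ft_force: [-0.1, 0.1, -1.1]
opening: 0.301
gripper_force: 72.2
```

jog_arm(
  rows="0 0.3 0 0 0 0 -1; 0 0.3 0 0 0 0 -1; 0 0.3 0 0 0 0 -1; 0 0.3 0 0 0 0 -1; 0 0.3 0 0 0 0 -1",
)

```text
time: 13.5
tcp_pos: [385.5, 538.3, 253.2]
tool_rot: [-179.9, -0.1, -177.6]
ft_force: [0.9, -0.6, -1.7]
opening: 0.297
gripper_force: 72.1
```

jog_arm(
  rows="0 -0.3 0 0 0 0 -1; 0 -0.3 0 0 0 0 -1; 0 -0.3 0 0 0 0 -1; 0 -0.3 0 0 0 0 -1; 0 -0.3 0 0 0 0 -1",
)

```text
time: 14.0
tcp_pos: [395.0, 310.5, 253.4]
tool_rot: [-179.9, -0.2, -177.5]
ft_force: [-0.3, -0.2, -1.7]
opening: 0.297
gripper_force: 71.9
```

jog_arm(
  rows="0 -0.3 0 0 0 0 -1; 0 -0.3 0 0 0 0 -1; 0 -0.3 0 0 0 0 -1; 0 -0.3 0 0 0 0 -1; 0 -0.3 0 0 0 0 -1",
)

```text
time: 14.5
tcp_pos: [404.5, 86.1, 254.1]
tool_rot: [180.0, -0.1, -177.5]
ft_force: [1.3, 0.7, -2.0]
opening: 0.296
gripper_force: 72.0
```

jog_arm(
  rows="0 -0.3 0 0 0 0 -1; 0 -0.3 0 0 0 0 -1; -0.28 -0.1 0 0 0 0 -1; -0.28 -0.1 0 0 0 0 -1; -0.28 -0.1 0 0 0 0 -1",
)

```text
time: 15.0
tcp_pos: [537.7, -42.9, 253.8]
tool_rot: [179.9, -0.1, -177.7]
ft_force: [-0.0, 1.1, -1.4]
opening: 0.294
gripper_force: 72.1
```

jog_arm(
  rows="0 0 0 0 0 0.044 -1; 0 0 0 0 0 0.044 -1; 0 0 0 0 0 0.044 -1; 0 0 0 0 0 0.044 -1; 0 0 0 0 0 0.044 -1",
)

```text
time: 15.5
tcp_pos: [536.4, -41.6, 253.4]
tool_rot: [-179.9, -0.2, 142.5]
ft_force: [-0.3, 0.5, -1.3]
opening: 0.3
gripper_force: 72.1
```

jog_arm(
  rows="0 0 0 0 0 0.045 -1; 0 0 0 0 0 0.045 -1; 0 0 0 0 0 0.045 -1; 0 0 0 0 0 0.045 -1; 0 0 0 0 0 0.045 -1",
)

```text
time: 16.0
tcp_pos: [536.4, -41.5, 253.6]
tool_rot: [-179.8, -0.1, 102.0]
ft_force: [0.0, -0.1, -1.4]
opening: 0.303
gripper_force: 72.1
```

jog_arm(
  rows="0 0 0 0 0 0.045 -1; 0 0 0 0 0 0.045 -1; 0 0 0 0 0 0.045 -1; 0 0 0 0 0 0 -1; 0 0 0 0 0 0 -1",
)

```text
time: 16.5
tcp_pos: [536.7, -41.7, 254.4]
tool_rot: [-179.9, -0.0, 78.2]
ft_force: [-0.1, -0.4, -1.7]
opening: 0.297
gripper_force: 72.1
```

```bash
cat >> h.py <<'E'
c0=np.array([577.8,-23]);_a=np.deg2rad(-102.1);ex=np.array([np.cos(_a),np.sin(_a)]);ey=np.array([-ex[1],ex[0]])
def W(x,y): return c0+x*ex+y*ey
def to(x,y,z,world=False):
    s=bot.observe();M=R.from_euler("xyz",s["tool_rot"],degrees=True).as_matrix()
    g=np.r_[(x,y) if world else W(x,y),z]; d=g-s["tcp_pos"]
    q=s["tcp_pos"][:2]-c0
    print("t",s["time"],"tcp",s["tcp_pos"].round(1),"rot",s["tool_rot"].round(1),"plate xy",(q@ex).round(1),(q@ey).round(1),"units",(M.T@d/150).round(3),"F",s["ft_force"].round(1))
E
python3 - <<'E'
from h import *
import pickle
to(35,-35,255)
for n in("wrist","scene"):
    d=bot.get_image(n); pickle.dump(d,open(f"c_{n}.pkl","wb"))
w=pickle.load(open("c_wrist.pkl","rb"))["frame"];s=pickle.load(open("c_scene.pkl","rb"))["frame"]
cv2.imwrite("pics/c.png",np.hstack([w[:,80:480],cv2.resize(s[90:300,150:350],(400,420),interpolation=cv2.INTER_CUBIC)]))
E
```

```text
t 16.5 tcp [536.7 -41.7 254.4] rot [-179.9   -0.    78.2] plate xy 26.9 -36.3 units [-0.054  0.008 -0.004] F [-0.1 -0.4 -1.7]
```

View pics/c.png

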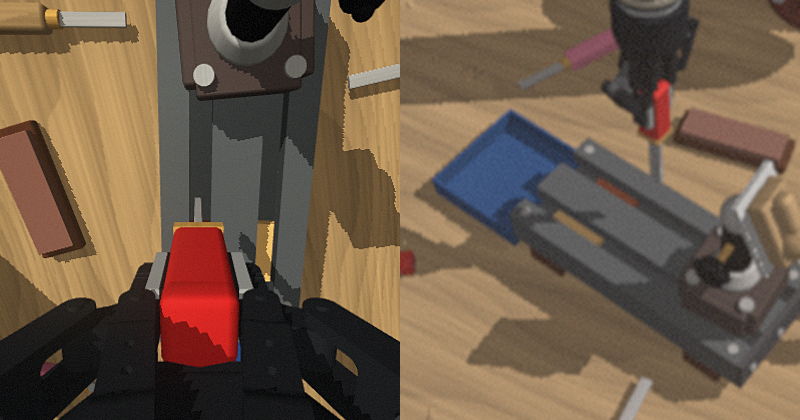

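The scraper hangs straight in the gripper, with its tip over the near slot at wrist full-resolution (278,198). In the scene crop the red-brown offcut shows ahead of it at (615,190).

Next I'll check the tip's lateral offset, then lower it.

```bash
python3 - <<'E'
from h import *
import pickle
d=pickle.load(open("c_wrist.pkl","rb"))
p=plane(d,[(278,199)],140)[0]; q=p[:2]-c0; print("tip plate",q@ex,q@ey)
# throat edges in -35 slot at z=75: look at row 150 profile
for row in(130,160):
    g=cv2.cvtColor(d["frame"],cv2.COLOR_BGR2GRAY)[row].astype(int); P=plane(d,[(u,row) for u in range(240,400)],75)[:,:2]-c0
    print([(int(round(a)),int(b)) for a,b in zip((P@ey),g[240:400])][::2])
to(32,-35,156.7)
E
```

```text
tip plate 19.178680191275248 -36.86887490466278
[(-73, 93), (-71, 99), (-69, 97), (-68, 91), (-66, 94), (-64, 91), (-62, 98), (-60, 93), (-58, 94), (-56, 96), (-54, 95), (-52, 93), (-51, 91), (-49, 93), (-47, 98), (-45, 55), (-43, 57), (-41, 58), (-39, 56), (-37, 56), (-35, 51), (-34, 56), (-32, 60), (-30, 53), (-28, 55), (-26, 58), (-24, 75), (-22, 97), (-20, 93), (-18, 91), (-17, 96), (-15, 103), (-13, 49), (-11, 54), (-9, 58), (-7, 51), (-5, 54), (-3, 55), (-1, 56), (0, 55), (2, 52), (4, 56), (6, 53), (8, 61), (10, 53), (12, 55), (14, 60), (16, 52), (17, 56), (19, 55), (21, 52), (23, 52), (25, 55), (27, 55), (29, 51), (31, 51), (33, 54), (34, 52), (36, 50), (38, 60), (40, 51), (42, 27), (44, 22), (46, 43), (48, 52), (50, 52), (51, 49), (53, 49), (55, 51), (57, 52), (59, 54), (61, 47), (63, 50), (65, 54), (66, 56), (68, 52), (70, 54), (72, 48), (74, 57), (76, 84)]
[(-74, 90), (-72, 97), (-70, 95), (-68, 92), (-66, 95), (-64, 90), (-62, 97), (-60, 97), (-58, 97), (-57, 90), (-55, 93), (-53, 95), (-51, 96), (-49, 96), (-47, 97), (-45, 52), (-43, 52), (-41, 56), (-39, 53), (-37, 56), (-35, 57), (-33, 52), (-31, 55), (-29, 53), (-27, 57), (-26, 54), (-24, 92), (-22, 91), (-20, 86), (-18, 90), (-16, 93), (-14, 94), (-12, 93), (-10, 94), (-8, 93), (-6, 92), (-4, 91), (-2, 97), (0, 93), (2, 94), (3, 92), (5, 93), (7, 87), (9, 89), (11, 93), (13, 93), (15, 94), (17, 91), (19, 91), (21, 88), (23, 95), (25, 50), (27, 51), (29, 55), (31, 55), (32, 46), (34, 54), (36, 51), (38, 52), (40, 54), (42, 54), (44, 51), (46, 89), (48, 93), (50, 87), (52, 89), (54, 90), (56, 89), (58, 89), (60, 90), (61, 92), (63, 88), (65, 91), (67, 94), (69, 45), (71, 48), (73, 48), (75, 80), (77, 88), (79, 88)]
t 16.6 tcp [537.  -41.9 255. ] rot [-179.9   -0.    78.1] plate xy 27.0 -35.9 units [-0.034  0.007  0.656] F [-0.1 -0.  -1.8]
```

jog_arm(
  rows="-0.034 0.011 0 0 0 0 -1; 0 0 0.25 0 0 0 -1; 0 0 0.2 0 0 0 -1; 0 0 0.1 0 0 0 -1; 0 0 0.04 0 0 0 -1",
)

```text
time: 17.1
tcp_pos: [536.5, -47.3, 165.3]
tool_rot: [-179.8, 0.0, 78.0]
ft_force: [-0.2, 0.8, -1.0]
opening: 0.299
gripper_force: 72.2
```

jog_arm(
  rows="0 0 0.03 0 0 0 -1; 0 0 0.03 0 0 0 -1; 0 0 0 0 0 0 -1; 0 0 0 0 0 0 -1; 0 0 0 0 0 0 -1",
)

```text
time: 17.6
tcp_pos: [538.6, -47.4, 159.4]
tool_rot: [179.9, 0.0, 78.0]
ft_force: [0.6, -0.6, -1.8]
opening: 0.3
gripper_force: 72.2
```

```bash
python3 - <<'E'
from h import *
to(185,-34.5,156.7)
E
```

```text
t 17.6 tcp [538.6 -47.4 159.4] rot [179.9   0.   78. ] plate xy 32.1 -33.2 units [-1.019 -0.011  0.018] F [ 0.6 -0.6 -1.8]
```

jog_arm(
  rows="-0.06 0 0.016 0 0 0 -1; -0.06 0 0 0 0 0 -1; -0.06 0 0 0 0 0 -1; -0.06 0 0 0 0 0 -1; -0.06 0 0 0 0 0 -1",
)

```text
time: 18.1
tcp_pos: [528.3, -92.3, 156.0]
tool_rot: [-180.0, -0.0, 78.0]
ft_force: [0.1, -0.1, -1.8]
opening: 0.296
gripper_force: 72.1
```

jog_arm(
  rows="-0.06 0 0 0 0 0 -1; -0.06 0 0 0 0 0 -1; -0.06 0 0 0 0 0 -1; -0.06 0 0 0 0 0 -1; -0.06 0 0 0 0 0 -1",
)

```text
time: 18.6
tcp_pos: [519.1, -136.1, 156.0]
tool_rot: [-180.0, -0.0, 78.0]
ft_force: [0.6, 0.5, -1.7]
opening: 0.3
gripper_force: 72.1
```

```bash
python3 - <<'E'
from h import *
import pickle
to(185,-34.5,156.7)
s=bot.get_image("scene")
cv2.imwrite("pics/d.png",cv2.resize(s["frame"][90:300,150:370],(800,764)[:2] if 0 else (628,600),interpolation=cv2.INTER_CUBIC))
E
```

```text
t 18.6 tcp [ 519.1 -136.1  156. ] rot [-180.   -0.   78.] plate xy 122.9 -33.7 units [-0.414 -0.006 -0.005] F [ 0.6  0.5 -1.7]
```

View pics/d.png

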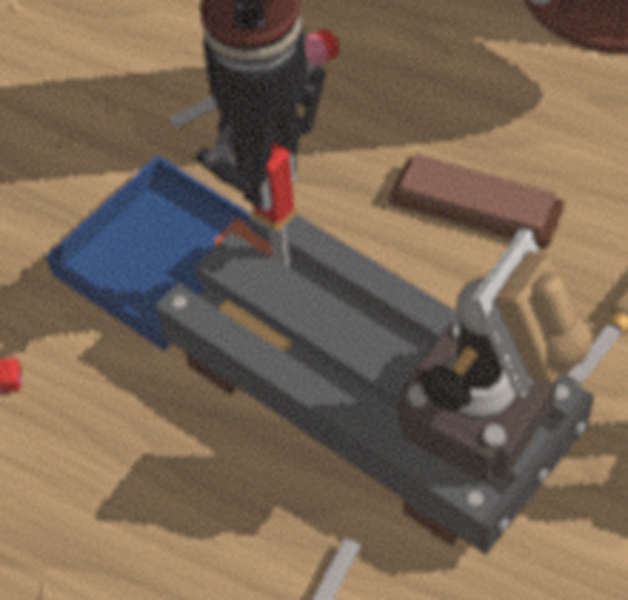

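The push works. The blade at (285,262) is in the near slot, and the red-brown offcut at (240,237) is starting out of the open end over the tray. I'll push on.

jog_arm(
  rows="-0.055 0 0 0 0 0 -1; -0.055 0 0 0 0 0 -1; -0.055 0 0 0 0 0 -1; -0.055 0 0 0 0 0 -1; -0.055 0 0 0 0 0 -1",
)

```text
time: 19.15
tcp_pos: [510.5, -176.6, 156.1]
tool_rot: [180.0, 0.0, 78.0]
ft_force: [0.4, 1.7, -1.1]
opening: 0.294
gripper_force: 72.1
```

jog_arm(
  rows="-0.05 0 0 0 0 0 -1; -0.05 0 0 0 0 0 -1; -0.05 0 0 0 0 0 -1; 0 0 0 0 0 0 -1; 0 0 0 0 0 0 -1",
)

```text
time: 19.65
tcp_pos: [505.8, -198.0, 155.8]
tool_rot: [-180.0, 0.0, 78.0]
ft_force: [0.5, 0.9, -1.4]
opening: 0.295
gripper_force: 72.1
```

```bash
cat >> h.py <<'E'
def offc(im,xr=(-40,330)):
    h=hsv(im);H,S,V=[h[...,i].astype(int) for i in range(3)]
    uu,vv=np.meshgrid(np.arange(560),np.arange(420)); P=plane(im,np.c_[uu.ravel(),vv.ravel()],25)[:,:2]-c0
    px=(P@ex).reshape(420,560);py=(P@ey).reshape(420,560)
    for m,s,c in blobs((abs(py)<72)&(px>xr[0])&(px<xr[1])&(S>110)&(V>45)&(H<28),12):
        print(s[4],c.round(),"px",np.percentile(px[m],[2,98]).round(),"py",np.percentile(py[m],[2,98]).round(),"H",np.median(H[m]))
E
python3 - <<'E'
from h import *
to(30,-34.5,255)
for n in("top","scene"): print(n); offc(bot.get_image(n))
E
```

```text
t 19.65 tcp [ 505.8 -198.   155.8] rot [-180.    0.   78.] plate xy 186.2 -33.7 units [ 1.041 -0.004 -0.661] F [ 0.5  0.9 -1.4]
top
221 [329. 200.] px [ 70. 140.] py [29. 48.] H 18.0
2611 [382. 229.] px [176. 328.] py [-65.  64.] H 4.0
scene
137 [219. 171.] px [204. 238.] py [-52. -18.] H 8.0
50 [239. 203.] px [ 80. 149.] py [11. 18.] H 17.0
```

jog_arm(
  rows="0 0 -0.2 0 0 0 -1; 0 0 -0.2 0 0 0 -1; 0.2 0.09 0 0 0 0 -1; 0.2 0.09 0 0 0 0 -1; 0.2 0.09 0 0 0 0 -1",
)

```text
time: 20.25
tcp_pos: [565.0, -117.3, 216.6]
tool_rot: [179.9, 0.0, 78.0]
ft_force: [0.4, -0.6, -2.3]
opening: 0.294
gripper_force: 72.3
```

jog_arm(
  rows="0.2 0.09 0 0 0 0 -1; 0.21 0.09 0 0 0 0 -1; 0 0 0 0 0 0 -1; 0 0 0 0 0 0 -1; 0 0 0 0 0 0 -1",
)

```text
time: 20.75
tcp_pos: [602.9, -64.0, 215.7]
tool_rot: [-179.9, 0.0, 78.0]
ft_force: [-0.2, 0.2, -1.9]
opening: 0.294
gripper_force: 72.1
```

```bash
python3 - <<'E'
from h import *
to(32,36,156.7)
for n in("top","scene","wrist"):
    d=bot.get_image(n)
    if n!="wrist": print(n); offc(d)
    else:
        p=None
        cv2.imwrite("pics/e.png",d["frame"]); g=cv2.cvtColor(d["frame"],cv2.COLOR_BGR2GRAY)
        for row in(170,185,195): 
            P=plane(d,[(u,row) for u in range(265,295)],101)[:,:2]-c0
            print(row,(P[[0,-1]]@ey).round(1),(P[0]@ex).round(1),g[row,265:295].tolist())
E
```

```text
t 20.75 tcp [602.9 -64.  215.7] rot [-179.9    0.    78. ] plate xy 34.9 33.1 units [0.019 0.02  0.393] F [-0.2  0.2 -1.9]
top
1930 [310. 208.] px [-35. 145.] py [-71.  70.] H 4.0
277 [408. 235.] px [318. 330.] py [-69.  69.] H 17.0
303 [362. 238.] px [181. 239.] py [-53. -21.] H 9.0
scene
138 [220. 172.] px [203. 236.] py [-50. -15.] H 8.0
97 [256. 185.] px [101. 132.] py [-71. -42.] H 3.0
50 [238. 203.] px [ 82. 147.] py [11. 18.] H 17.0
170 [22.7 45.3] 4.5 [92, 92, 90, 43, 49, 54, 60, 51, 57, 58, 54, 54, 54, 56, 51, 58, 52, 59, 54, 58, 54, 52, 55, 53, 60, 53, 56, 54, 73, 93]
185 [22.6 45.5] 16.4 [94, 94, 104, 46, 47, 57, 61, 54, 57, 52, 53, 49, 56, 55, 54, 49, 57, 52, 51, 57, 50, 57, 48, 54, 50, 54, 51, 52, 90, 98]
195 [22.5 45.6] 24.5 [93, 95, 100, 43, 46, 56, 56, 57, 52, 51, 57, 51, 57, 50, 51, 57, 55, 59, 55, 58, 53, 56, 50, 60, 54, 58, 50, 56, 91, 95]
```

Red-brown offcut is in the tray (px 181–239). Now the second slot.

jog_arm(
  rows="0.019 0.018 0 0 0 0 -1; 0 0 0.15 0 0 0 -1; 0 0 0.1 0 0 0 -1; 0 0 0.08 0 0 0 -1; 0 0 0.04 0 0 0 -1",
)

```text
time: 21.4
tcp_pos: [605.4, -61.2, 158.3]
tool_rot: [-179.8, -0.0, 78.0]
ft_force: [-0.0, -0.1, -2.6]
opening: 0.298
gripper_force: 72.0
```

jog_arm(
  rows="0 0 0.022 0 0 0 -1; 0 0 0 0 0 0 -1; 0 0 0 0 0 0 -1; 0 0 0 0 0 0 -1; 0 0 0 0 0 0 -1",
)

```text
time: 21.9
tcp_pos: [607.2, -61.4, 158.0]
tool_rot: [179.9, 0.0, 78.0]
ft_force: [-0.9, -0.0, -1.2]
opening: 0.289
gripper_force: 72.0
```

```bash
python3 - <<'E'
from h import *
to(185,36,156.2)
E
```

```text
t 21.9 tcp [607.2 -61.4 158. ] rot [179.9   0.   78. ] plate xy 31.4 36.8 units [-1.024 -0.008  0.012] F [-0.9 -0.  -1.2]
```

jog_arm(
  rows="-0.06 -0.004 0.012 0 0 0 -1; -0.06 0 0 0 0 0 -1; -0.06 0 0 0 0 0 -1; -0.06 0 0 0 0 0 -1; -0.06 0 0 0 0 0 -1",
)

```text
time: 22.4
tcp_pos: [596.5, -106.3, 155.4]
tool_rot: [-180.0, -0.0, 78.0]
ft_force: [-0.6, 0.5, -2.5]
opening: 0.295
gripper_force: 72.0
```

jog_arm(
  rows="-0.06 0 0 0 0 0 -1; -0.06 0 0 0 0 0 -1; -0.06 0 0 0 0 0 -1; -0.06 0 0 0 0 0 -1; -0.06 0 0 0 0 0 -1",
)

```text
time: 22.9
tcp_pos: [587.3, -150.0, 155.4]
tool_rot: [180.0, -0.0, 78.0]
ft_force: [0.2, 0.5, -1.2]
opening: 0.299
gripper_force: 72.0
```

jog_arm(
  rows="-0.055 0 0 0 0 0 -1; -0.055 0 0 0 0 0 -1; -0.055 0 0 0 0 0 -1; -0.055 0 0 0 0 0 -1; -0.055 0 0 0 0 0 -1",
)

```text
time: 23.4
tcp_pos: [578.8, -190.4, 155.5]
tool_rot: [180.0, 0.0, 78.0]
ft_force: [0.2, 0.3, -1.3]
opening: 0.297
gripper_force: 72.1
```

jog_arm(
  rows="-0.05 0 0 0 0 0 -1; -0.05 0 0 0 0 0 -1; -0.05 0 0 0 0 0 -1; 0 0 0 0 0 0 -1; 0 0 0 0 0 0 -1",
)

```text
time: 23.9
tcp_pos: [574.2, -211.8, 155.4]
tool_rot: [-180.0, -0.0, 78.0]
ft_force: [0.1, 0.1, -1.7]
opening: 0.293
gripper_force: 72.1
```

jog_arm(
  rows="0 0 -0.2 0 0 0 -1; 0 0 -0.25 0 0 0 -1; 0 0 -0.25 0 0 0 -1; 0.15 -0.2 0 0 0 0 -1; 0.15 -0.2 0 0 0 0 -1",
)

```text
time: 24.4
tcp_pos: [525.9, -155.2, 263.0]
tool_rot: [179.7, 0.0, 78.0]
ft_force: [-0.0, -0.2, -1.6]
opening: 0.296
gripper_force: 72.1
```

```bash
python3 - <<'E'
from h import *
to(396.6,312.3,255,True)
for n in("top","scene"):
    d=bot.get_image(n);print(n); offc(d)
E
```

```text
t 24.4 tcp [ 525.9 -155.2  263. ] rot [179.7   0.   78. ] plate xy 140.2 -23.0 units [ 2.869 -1.492  0.044] F [-0.  -0.2 -1.6]
top
3728 [374. 224.] px [126. 327.] py [-67.  69.] H 4.0
scene
137 [220. 172.] px [203. 235.] py [-50. -15.] H 8.0
173 [199. 189.] px [202. 247.] py [26. 56.] H 17.0
```

jog_arm(
  rows="0 0 0 0 0 -0.0446 -1; 0 0 0 0 0 -0.0446 -1; 0 0 0 0 0 -0.0446 -1; 0 0 0 0 0 -0.0446 -1; 0 0 0 0 0 -0.0446 -1",
)

```text
time: 25.0
tcp_pos: [525.2, -155.2, 260.4]
tool_rot: [180.0, 0.0, 118.5]
ft_force: [-0.1, 1.0, -1.5]
opening: 0.299
gripper_force: 72.1
```

jog_arm(
  rows="0 0 0 0 0 -0.0446 -1; 0 0 0 0 0 -0.0446 -1; 0 0 0 0 0 -0.0446 -1; 0 0 0 0 0 -0.0446 -1; 0 0 0 0 0 -0.0446 -1",
)

```text
time: 25.5
tcp_pos: [525.3, -155.3, 260.4]
tool_rot: [-180.0, 0.0, 158.7]
ft_force: [-0.2, 0.0, -1.7]
opening: 0.297
gripper_force: 72.1
```

jog_arm(
  rows="0 0 0 0 0 -0.0446 -1; 0 0 0 0 0 -0.0446 -1; 0 0 0 0 0 -0.0446 -1; 0.24 0.1 0 0 0 0 -1; 0.24 0.1 0 0 0 0 -1",
)

```text
time: 26.0
tcp_pos: [451.5, -128.2, 259.9]
tool_rot: [180.0, -0.1, -177.6]
ft_force: [-0.5, 0.1, -1.0]
opening: 0.296
gripper_force: 71.9
```

jog_arm(
  rows="0.236 0.1 0 0 0 0 -1; 0 0.29 0 0 0 0 -1; 0 0.29 0 0 0 0 -1; 0 0.29 0 0 0 0 -1; 0 0.29 0 0 0 0 -1",
)

```text
time: 26.5
tcp_pos: [408.5, 60.5, 260.9]
tool_rot: [-180.0, 0.1, -177.6]
ft_force: [1.4, 0.2, -1.5]
opening: 0.295
gripper_force: 72.1
```

jog_arm(
  rows="0 0.29 0 0 0 0 -1; 0 0.29 0 0 0 0 -1; 0 0.29 0 0 0 0 -1; 0 0.25 0 0 0 0 -1; 0 0.1 0 0 0 0 -1",
)

```text
time: 27.0
tcp_pos: [400.6, 245.3, 260.7]
tool_rot: [179.9, 0.1, -177.4]
ft_force: [0.1, -0.6, -1.4]
opening: 0.298
gripper_force: 72.0
```

jog_arm(
  rows="0 0 0 0 0 0 -1; 0 0 0 0 0 0 -1; 0 0 0 0 0 0 -1; 0 0 0 0 0 0 -1; 0 0 0 0 0 0 -1",
)

```text
time: 27.5
tcp_pos: [401.0, 241.2, 260.5]
tool_rot: [-180.0, 0.0, -177.7]
ft_force: [0.1, 1.1, -1.8]
opening: 0.295
gripper_force: 72.1
```

```bash
python3 - <<'E'
from h import *
import pickle
to(396.6,312.3,255,True)
d=bot.get_image("wrist");pickle.dump(d,open("f_w.pkl","wb"))
t=bot.get_image("top");offc(t); s=bot.get_image("scene")
cv2.imwrite("pics/f.png",np.vstack([np.hstack([d["frame"][100:400,80:480],cv2.resize(t["frame"][170:275,300:440],(400,300))]),cv2.resize(s["frame"][130:280,350:550],(400,300),interpolation=cv2.INTER_CUBIC).repeat(2,1)[:, :800]]))
E
```

```text
t 27.5 tcp [401.  241.2 260.5] rot [-180.     0.  -177.7] plate xy -221.2 -228.3 units [0.01  0.475 0.036] F [ 0.1  1.1 -1.8]
343 [371. 212.] px [184. 250.] py [19. 51.] H 18.0
282 [408. 234.] px [317. 330.] py [-69.  69.] H 17.0
302 [363. 238.] px [181. 239.] py [-53. -21.] H 9.0
```

View pics/f.png

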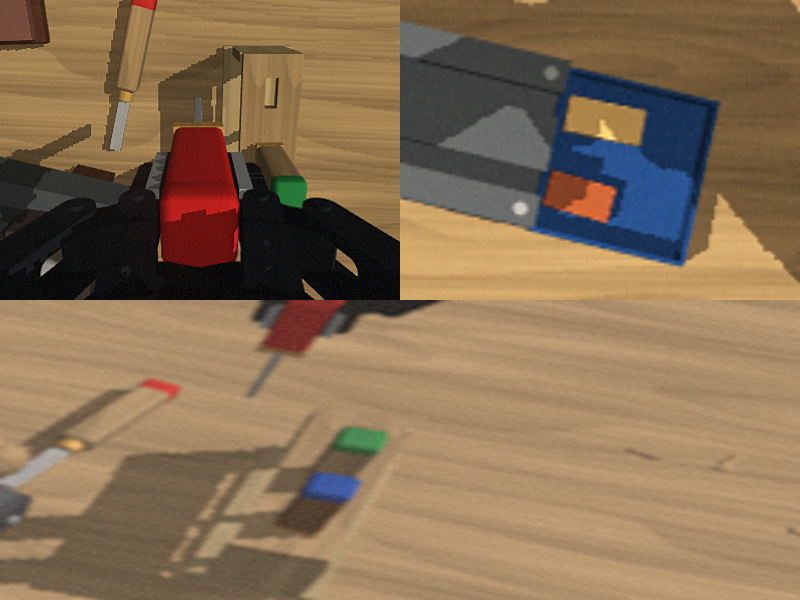

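Both offcuts lie in the blue tray, yellow at top-right (603,120) and red-brown at (580,195). The scraper is held straight, and the empty rack opening is visible at wrist full-resolution about (351,192).

Next I'll measure the opening and the blade tip.

```bash
python3 - <<'E'
from h import *
import pickle
d=pickle.load(open("f_w.pkl","rb"));f=d["frame"].astype(int)
g=cv2.cvtColor(d["frame"],cv2.COLOR_BGR2GRAY)
for row in(185,192,200): print(row,g[row,338:368].tolist())
for col in(347,352,356): print(col,g[170:215,col].tolist())
for row in(200,206,212): print("tip",row,f[row,270:288].tolist() if 0 else g[row,268:290].tolist())
print("tipcol",g[190:226,278].tolist())
for c in((351.5,192.5),): print(plane(d,[c],95))
print("tip",plane(d,[(278,198)],145.8), bot.observe()["tcp_pos"])
E
```

```text
185 [131, 135, 132, 124, 116, 116, 117, 134, 155, 156, 155, 156, 140, 133, 131, 130, 139, 82, 37, 26, 93, 125, 126, 124, 123, 120, 115, 113, 118, 112]
192 [123, 119, 116, 112, 111, 116, 111, 151, 156, 160, 156, 150, 143, 130, 128, 137, 117, 63, 34, 46, 125, 131, 125, 123, 126, 120, 115, 118, 115, 114]
200 [121, 121, 116, 114, 119, 114, 129, 152, 158, 156, 157, 145, 129, 126, 128, 136, 83, 42, 27, 91, 131, 129, 125, 125, 124, 119, 118, 119, 115, 118]
347 [130, 123, 121, 128, 123, 123, 120, 124, 154, 160, 159, 158, 158, 162, 158, 156, 158, 160, 156, 159, 152, 159, 160, 155, 158, 155, 153, 157, 159, 150, 156, 156, 158, 157, 165, 115, 44, 61, 92, 122, 122, 124, 117, 124, 128]
352 [117, 123, 121, 125, 115, 122, 121, 121, 126, 127, 126, 129, 128, 125, 126, 131, 122, 127, 125, 123, 127, 128, 128, 127, 132, 124, 131, 129, 129, 131, 128, 128, 132, 130, 138, 101, 50, 35, 88, 123, 125, 124, 123, 125, 130]
356 [122, 127, 126, 126, 126, 121, 133, 115, 61, 51, 50, 49, 35, 40, 34, 37, 41, 33, 27, 31, 25, 26, 34, 28, 31, 26, 29, 29, 32, 31, 27, 31, 23, 29, 46, 53, 42, 41, 101, 122, 127, 125, 130, 131, 125]
tip 200 [77, 78, 76, 75, 76, 82, 61, 82, 87, 89, 87, 88, 96, 78, 77, 80, 85, 76, 83, 78, 83, 75]
tip 206 [79, 85, 81, 84, 78, 85, 60, 82, 88, 85, 89, 88, 84, 95, 78, 79, 79, 80, 79, 78, 77, 76]
tip 212 [83, 83, 80, 80, 77, 85, 79, 78, 91, 93, 86, 86, 90, 103, 82, 77, 80, 80, 79, 81, 82, 80]
tipcol [66, 70, 69, 70, 70, 76, 72, 76, 85, 84, 87, 90, 86, 85, 87, 93, 89, 88, 89, 86, 87, 83, 86, 86, 88, 87, 88, 89, 87, 85, 82, 86, 81, 80, 80, 76]
[[397.58183773 310.89048989  95.        ]]
tip [[393.63619937 240.86738051 145.8       ]] [400.9238385  241.55613704 260.47854761]
```

jog_arm(
  rows="0.01 0.2 0 0 0 0 -1; 0 0.15 0 0 0 0 -1; 0 0.125 0 0 0 0 -1; 0 0 0 0 0 0 -1; 0 0 0 0 0 0 -1",
)

```text
time: 28.15
tcp_pos: [396.2, 312.9, 260.2]
tool_rot: [-179.9, -0.0, -177.6]
ft_force: [-0.8, -0.0, -2.9]
opening: 0.294
gripper_force: 72.2
```

jog_arm(
  rows="0 -0.005 0.18 0 0 0 -1; 0 0 0.08 0 0 0 -1; 0 0 0.05 0 0 0 -1; 0 0 0.05 0 0 0 -1; 0 0 0.05 0 0 0 -1",
)

```text
time: 28.65
tcp_pos: [396.8, 312.3, 199.0]
tool_rot: [180.0, 0.1, -177.6]
ft_force: [-0.4, -0.6, -1.7]
opening: 0.294
gripper_force: 72.0
```

jog_arm(
  rows="0 0 0.02 0 0 0 -1; 0 0 0 0 0 0 -1; 0 0 0 0 0 0 -1; 0 0 0 0 0 0 -1; 0 0 0 0 0 0 -1",
)

```text
time: 29.15
tcp_pos: [396.6, 312.6, 196.4]
tool_rot: [180.0, 0.0, -177.6]
ft_force: [-0.0, 0.1, -0.6]
opening: 0.301
gripper_force: 72.0
```

jog_arm(
  rows="0 0 0.1 0 0 0 -1; 0 0 0.12 0 0 0 -1; 0 0 0.12 0 0 0 -1; 0 0 0.06 0 0 0 -1; 0 0 0.03 0 0 0 -1",
)

```text
time: 29.65
tcp_pos: [395.8, 312.1, 130.5]
tool_rot: [-180.0, -0.1, -177.6]
ft_force: [-0.3, 0.6, -1.9]
opening: 0.297
gripper_force: 72.1
```

jog_arm(
  rows="0 0 0.02 0 0 0 -1; 0 0 0.01 0 0 0 -1; 0 0 0 0 0 0 -1; 0 0 0 0 0 0 -1; 0 0 0 0 0 0 -1",
)

```text
time: 30.15
tcp_pos: [396.7, 312.6, 127.4]
tool_rot: [180.0, 0.1, -177.6]
ft_force: [-0.8, 0.2, -2.7]
opening: 0.292
gripper_force: 72.0
```

jog_arm(
  rows="0 0 0.012 0 0 0 -1; 0 0 0.006 0 0 0 -1; 0 0 0 0 0 0 -1; 0 0 0 0 0 0 -1; 0 0 0 0 0 0 -1",
)

```text
time: 30.65
tcp_pos: [396.5, 312.5, 124.6]
tool_rot: [180.0, 0.0, -177.6]
ft_force: [-1.6, -1.0, 2.7]
opening: 0.296
gripper_force: 72.4
```

jog_arm(
  rows="0 0 0 0 0 0 -0.3; 0 0 0 0 0 0 0; 0 0 0 0 0 0 0.5; 0 0 0 0 0 0 1; 0 0 0 0 0 0 1",
)

```text
time: 31.15
tcp_pos: [396.3, 312.4, 124.1]
tool_rot: [-180.0, -0.0, -177.6]
ft_force: [-0.2, 0.1, -0.2]
opening: 0.977
gripper_force: 0.0
```

jog_arm(
  rows="0 0 -0.1 0 0 0 1; 0 0 -0.25 0 0 0 1; 0 0 -0.3 0 0 0 1; 0 0 -0.3 0 0 0 1; 0 0 -0.3 0 0 0 1",
)

```text
time: 31.65
tcp_pos: [396.0, 312.2, 313.3]
tool_rot: [180.0, -0.0, -177.6]
ft_force: [0.7, 0.4, -0.0]
opening: 1.004
gripper_force: 0.0
```

jog_arm(
  rows="0 0.3 0 0 0 0 1; 0 0.3 0 0 0 0 1; 0.2 0.2 0 0 0 0 1; 0 0 0 0 0 0 1; 0 0 0 0 0 0 1",
)

```text
time: 32.15
tcp_pos: [360.6, 431.4, 311.3]
tool_rot: [-179.9, -0.0, -177.5]
ft_force: [-0.3, -0.1, 0.2]
opening: 1.002
gripper_force: 0.0
```

```bash
python3 - <<'E'
from h import *
s=bot.observe();print(s["time"],s["tcp_pos"],s["ft_force"])
t=bot.get_image("top");w=bot.get_image("scene")
for k in("red","green","blue"):
    for _,st,c in blobs(masks(t)[k],60): print(k,st,c)
offc(t)
cv2.imwrite("pics/g.png",np.hstack([cv2.resize(t["frame"][140:320,110:430],(800,450))[:, :800]]) if 0 else np.vstack([cv2.resize(t["frame"][150:310,110:430],(600,300)),cv2.resize(w["frame"][90:300,150:500],(600,300))]))
E
```

```text
32.15 [360.62789164 431.43459631 311.34520886] [-0.32457321 -0.11075821  0.21110358]
red [393 157  11  11  64] [397.9375   161.671875]
red [134 272  12  12 129] [139.12403101 277.45736434]
red [363 342  12  11  67] [368.11940299 347.41791045]
green [134 243  12  12 136] [139.57352941 248.51470588]
blue [ 345  194   67   69 2299] [381.57546759 229.41148325]
blue [135 215  11  12 130] [140.         220.41538462]
342 [371. 212.] px [184. 251.] py [20. 51.] H 18.0
283 [408. 235.] px [317. 330.] py [-69.  69.] H 17.0
297 [362. 238.] px [181. 239.] py [-53. -21.] H 9.0
```

View pics/g.png

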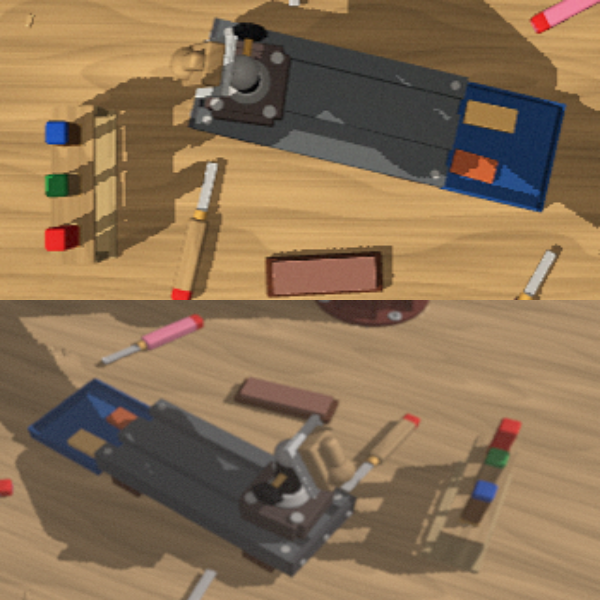

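The scraper hangs in line with the chisels, with its red cap at (62,237). The gouge is flat on the bench at (195,235), both offcuts are in the tray at (490,115) and (472,165), and the stone is where it was. Everything is done, so I'm handing in.

```bash
python3 -c "
from bench import bot
print(bot.sign_off())"
```

```text
the job is handed in; nothing more can be done
None
```

I handed the job in at about 32 s of the 72 s allowed: the gouge is flat on the bench, both offcuts are in the blue tray, the scraper is back in its place in the rack, and the chisels and stone look undisturbed in the final camera views.

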